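# Clamp a paraffin block in the sliding microtome

## Task

Mount the paraffin block on the sliding microtome ready for cutting: take the one wax-filled block out of the rack, lay it flat in the open cassette clamp, wax up and with its sloped label end towards the moving jaw by the lever's hinge, and let go of it; then swing the clamp lever over and all the way down until it snaps home and the block is held tight. Stay off the knife, leave the two empty cassettes standing in the rack, and do not push about the dish, brush, forceps or bottle.

Things in the scene. Friction and masses are not known exactly. Their poses are not given: they have to be found in the camera images.
- block: Paraffin block, 20 g: plain off-white cassette 40 long (own x), 28 wide (y), 7 thick, with pale wax 30 x 24, 8 high, on its face (x -16 to +14, brown tissue patch on top). Origin: centre of its flat back; z points out of the wax. Starts on its square end (-x) in a rack slot, label end (+x) up, wax towards the rack's +x. Lies on its back in the clamp.
- block_label_end (a point): Middle of the block's label-end edge (+x, 2 mm above the back). This end is bevelled on the wax side: only the lower 3.5 mm reach x=+20, the upper half ends at +15.
- block_wax (a point): Centre of the wax's top face, 15 mm out from the back. The wax overhangs: let go on its end on the bench, the block tips wax down (centre of mass about 8 mm out from the back); leaned over 25 degrees backwards it falls on its back, wax up.
- rack: Fixed aluminium cassette rack 132 (own x) by 46 (y), 14 high; origin centre of its underside. Seven slots side by side along x, 18 mm pitch; fins 2 thick, 14 high; slot floor at 4 mm, so the cassettes' tops are at 44. The first, middle and last slots, 54 mm apart, hold the block and two empty cassettes in any order.
- empty1: Empty cassette, 40 x 28 x 7 like the block's but without wax, standing on end in the rack; 12 g. Stays there.
- empty2: Another empty cassette, the same. Stays there.
- microtome: Sliding microtome, fixed: cream base 260 (own x) by 400 (own y), top 75 mm above the bench; origin centre of its underside; front, with the clamp, at -x. Slide bed with rails, up to 124 high, from own x=+25 to +125. Only knife carriage and open lever stand above 140. A feed wheel sticks out to y=-252, 76 high. The bench between it and the rack is free.
- knife: Knife carriage parked at the +y end of the slide, with bar and blade reaching forward to microtome x=-100; between microtome y=+85 and +185, 124 to 185 mm above the bench. Not to be touched.
- clamp_bed (a point): Centre of the clamp's flat bed, where the block's origin belongs (x of the block towards the microtome's -y): microtome x=-60, y=-60, 125 above the bench; axes as the microtome's. Bed 24 wide along x, open on both x sides down to 80. Jaws at its y ends, 28 wide, faces 5 high with sloped lead-ins to 8. The fixed jaw's face is 20 mm to +y.
- jaw: The clamp's moving jaw, at the -y end of the bed, beside the lever's hinge. Its face is 24 mm to -y of the bed's centre with the lever open (44 mm between jaws). Shutting the lever drives it in about 5 mm, pushing the block against the fixed jaw. Its origin is the bed's centre when shut.
- clamp_lever (a joint): Lever angle: 0 = open, as it starts, against its stop, leaning out to the microtome's -y; 0.43 = upright; 2.0 = shut against its stop, lying level along +y beside the clamp, 36 mm in front (-x) of the bed's centre. Over-centre spring: closing takes about 5 N at the grip; let go before 1.4 it springs open, past 1.7 it snaps to 2.0 and stays.
- lever_hinge (a point): On the lever's hinge axis, at the middle of the lever's width; the axis runs along the microtome's x, 122 mm above the bench, 50 mm to -y of the bed's centre.
- lever_grip (a point): Middle of the lever's black grip, 70 mm from the hinge. The lever is a steel bar 10 wide (microtome x), 7 thick; its grip is 34 long, 15 wide, 12 thick and ends 89 mm from the hinge. Open, its top stands 205 mm above the bench.
- petri: Covered petri dish, 94 across, 18 high, beyond the rack. Bystander.
- brush: Fine section brush, 170 long, 8 thick, lying in front of the microtome. Bystander.
- forceps: Steel forceps, 115 long, lying in front of the microtome. Bystander.
- stain: Small amber bottle, 50 across, 100 high, beyond the rack. Bystander.

How it is judged:
By the outcome, as a careful person would: the job done as asked, in the order asked, and still so for the second after the job is handed in, with the robot touching nothing.
It also fails if it takes over 70 s, if anything falls off the work surface, if the arm or the gripper's body presses on something with over 40 N, if the wrist force passes 120 N, or if a joint passes its speed limit or range.

## Robot

A 7-joint arm with a two-finger parallel gripper is mounted at the origin on the work surface. World frame = base frame: x ahead of the robot, y to its left, z up, the work surface at z = 0. Lengths are in m, angles in rad, forces in N, time in s.
With the tool pointing down it reaches from about 0.4 to 0.85 m from the base axis. Payload 10.4 kg.
Tool frame: the origin (TCP) lies between the finger pads; the fingertips stand 19 mm ahead of it and the grasp point (between the pads) is the TCP (manip.tips_ahead is the distance from the TCP to the fingertips, in m); z points along the fingers, y is the line along which they close (so a half turn about z gives the same grasp; the last joint's range is limited). The gripper opens to 85 mm and grips with 20 to 120 N. Pads are 22 mm wide; open, the fingers measure 114 mm over their backs; the gripper's body (76 mm by 85 mm) begins 54 mm behind the grasp point. The pads swing forward as they close: fully open they stand 13 mm farther back than shut.
Start: joints at [-1.248, 0.332, -0.065, 1.46, 0.022, 1.35, -0.088], TCP at [0.212, 0.588, 0.25] pointing down, gripper open.
Joint ranges: [-2.6, 2.6], [-0.5, 2.12], [-1.47, 1.34], [0.16, 2.42], [-1.27, 4.41], [0.06, 2.06], [-2.6, 2.6]. Speed limits (rad/s): [2.22, 2.22, 2.79, 2.79, 3.14, 3.14, 3.14].

## Interface

Orientations are given as a unit quaternion [x, y, z, w].
In Python, from workcell import manip, viewer gives the robot as it stands.
- The arm moves only by the tool arm_command, never from a script. Its argument "series" is text: rows parted by semicolons, each of 5 numbers parted by spaces: the closure, from 0 (fully open) to 1 (shut), then the shift along the tool's x, y, z normalised to -1 to 1, where 1 is 0.4 m, then the turn about the tool's z normalised to -1 to 1, where 1 is 180 degrees. In form: jaw tx ty tz spin; .... A call has exactly 10 rows; each row shifts and turns the commanded pose from where the row before left it, along the tool's axes as they then stand; what a row does not reach is not made up. A row lasts 1/8 s, in which the tool goes at most 62.5 mm and 10.7 degrees, less where a joint would pass 70% of its speed; a pose out of reach is approached as far as the arm can. A call with a number of a shift or a turn outside -1 to 1 is refused whole. A call with a gripper value outside its range is refused whole. The fingers move at their own pace and stop on an object; "newtons" is the grip in N (left out, the last holds). Time passes only in rows, so rows that do not move let the fingers close, or fill a call up. It gives the time, the measured TCP pose, the force, the opening and the grip force at its end, in the units of the state.
- manip.get_obs(): the state, without advancing time (a new reading comes with each control period).
- viewer.camera(name): name is "side" or "top"; returns a dict with "pixels" (384x512x3 uint8, red, green, blue), "intrinsics" (3x3 intrinsics, pixels), "D" ([k1, k2, p1, p2, k3] as OpenCV has them; the pictures are not rectified), "extrinsics" (4x4, takes a point from world to camera coordinates). Camera axes: x right, y up, looking along -z (the intrinsics and any distortion apply to the point x, -y, -z); pixel columns grow to the right and rows downward; lengths in m; the calibration is good to about 2 mm. A picture is of the moment at which its call begins. There is no depth.
- manip.hand_in(): hands the job in; it is judged then, once.
The state is a dict: "clock": time; "joint_pos": joint angles; "joint_velocities": joint speeds; "tau": joint torques, N m; "position": TCP position; "ee_rot": TCP orientation; "ft_force": force on the tool from outside, world axes, zero at the start; "torque": the same for the moment, N m; "grip_width": opening from 0.0 (shut) to 1.0 (fully open); "grasp_force": force on a finger pad.
Only numpy, scipy, OpenCV 4.12 (cv2) and the standard library are available. Lean on these libraries where they do the work, as an engineer would, in place of code of your own. Each camera call takes 0.05 s, during which the arm holds its last target. There are 200 camera calls.

## Working session

There is one attempt and no reset: what is moved stays moved. The work goes in short steps, Python scripts to look and compute and a tool call to move; the robot and the scene stay as the last step left them, time stands still between calls to the robot, and variables do not carry over. Pictures are saved under pics/ and viewed, at most 10 in all, crops included, and the job is handed in when it is done.

Besides the shell and the picture viewer there is one more tool, called after "Request:" by a JSON object that holds its "fn" and its "kwargs". arm_command: Moves the arm, as the interface text tells. Scaled input: -1 to 1 covers 0.4 m each way for a shift and 180 degrees each way for a turn. Its arguments: {"type":"object","properties":{"series":{"type":"string"},"newtons":{"type":"number"}},"required":["series"]}

```bash
mkdir -p pics; ls
python3 - <<'E'
from workcell import manip, viewer
import cv2, numpy as np
np.set_printoptions(precision=4,suppress=True)
print(manip.get_obs())
for n in("side","top"):
    c=viewer.camera(n); cv2.imwrite(f"pics/{n}0.png",c["pixels"][:,:,::-1])
    np.savez(f"{n}0.npz",**c); print(n,c["intrinsics"],c["D"],c["extrinsics"])
E
```

```text
pics
{'clock': 0.0, 'joint_pos': array([-1.2476,  0.3329, -0.0647,  1.4609,  0.0216,  1.3499, -0.0885]), 'joint_velocities': array([ 0.0014,  0.0017,  0.0012, -0.0002, -0.0014, -0.0018, -0.0001]), 'tau': array([  0.0006, -62.5461,   0.0493, -39.1581,   0.0162,   0.0105,
        -0.    ]), 'position': array([0.2118, 0.5877, 0.2495]), 'ee_rot': array([ 0.1721,  0.9851, -0.0007, -0.0001]), 'ft_force': array([ 0.3134,  0.32  , -0.1244]), 'torque': array([ 0.0331,  0.0116, -0.0008]), 'grasp_force': 0.0, 'grip_width': 0.9979972013753273}
side [[480.169    0.     239.7339]
 [  0.     480.169  191.0785]
 [  0.       0.       1.    ]] [-0.0284  0.      0.      0.      0.    ] [[ 0.8665 -0.4991 -0.0105 -0.5238]
 [ 0.3587  0.6078  0.7084 -0.2741]
 [-0.3472 -0.6176  0.7057 -1.1203]
 [ 0.      0.      0.      1.    ]]
top [[396.0682   0.     250.3073]
 [  0.     396.0682 182.525 ]
 [  0.       0.       1.    ]] [-0.1292  0.      0.      0.      0.    ] [[ 0.0005 -1.      0.0099 -0.0501]
 [ 0.9926  0.0017  0.1213 -0.563 ]
 [-0.1213  0.0098  0.9926 -1.1286]
 [ 0.      0.      0.      1.    ]]
```

View pics/side0.png

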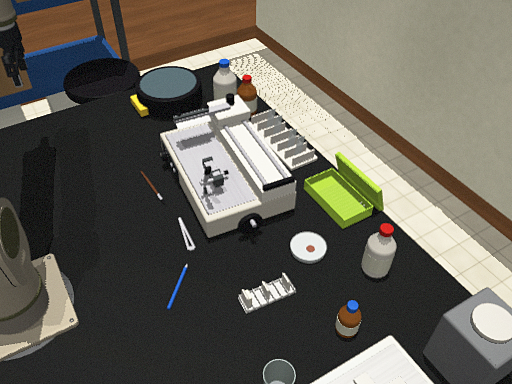

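View pics/top0.png

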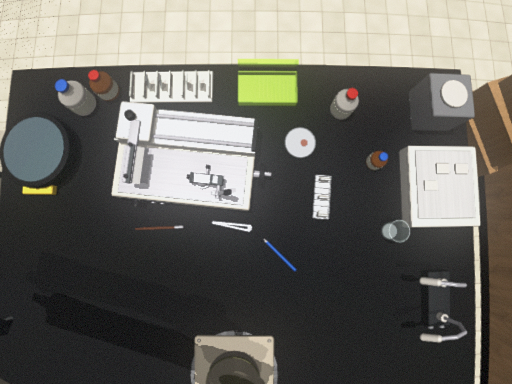

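The side view shows the rack at about (268,292), the clamp and lever near (212,177) and the microtome front at (200,200). The top view shows the rack at (322,197) and the clamp at (208,178). Next I'll zoom in on both.

```bash
cat > h.py <<'E'
import numpy as np, cv2
def load(n): return dict(np.load(n+".npz"))
def proj(c,P):
    p=np.atleast_2d(P)@c["extrinsics"][:3,:3].T+c["extrinsics"][:3,3]
    p=p*[1,-1,-1]
    return cv2.projectPoints(p.reshape(-1,1,3),np.zeros(3),np.zeros(3),c["intrinsics"],c["D"])[0].reshape(-1,2)
def ray(c,uv):
    q=cv2.undistortPoints(np.array(uv,float).reshape(-1,1,2),c["intrinsics"],c["D"]).reshape(-1,2)
    d=np.c_[q[:,0],-q[:,1],-np.ones(len(q))]
    R=c["extrinsics"][:3,:3]; return -R.T@c["extrinsics"][:3,3], d@R
def onz(c,uv,z):
    o,d=ray(c,uv); return o+d*((z-o[2])/d[:,2])[:,None]
def tri(ca,ua,cb,ub):
    oa,da=ray(ca,ua);ob,db=ray(cb,ub);out=[]
    for a,b in zip(da,db):
        s=np.linalg.lstsq(np.c_[a,-b],ob-oa,rcond=None)[0]
        p,q=oa+a*s[0],ob+b*s[1]; out.append(np.r_[(p+q)/2,np.linalg.norm(p-q)])
    return np.array(out)
def crop(im,x0,y0,w,h,s,step=10):
    o=cv2.resize(im[y0:y0+h,x0:x0+w],None,fx=s,fy=s,interpolation=cv2.INTER_CUBIC)
    for x in range(-(-x0//step)*step,x0+w,step):
        cv2.line(o,((x-x0)*s,0),((x-x0)*s,6),(0,255,0),1); cv2.putText(o,str(x),((x-x0)*s+2,16),0,.35,(0,200,0),1)
    for y in range(-(-y0//step)*step,y0+h,step):
        cv2.line(o,(0,(y-y0)*s),(6,(y-y0)*s),(0,255,0),1); cv2.putText(o,str(y),(8,(y-y0)*s+4),0,.35,(0,200,0),1)
    return o
E
python3 - <<'E'
from h import *
t=cv2.imread("pics/top0.png");s=cv2.imread("pics/side0.png")
A=np.hstack([crop(t,300,165,50,60,8,5),crop(s,230,265,50,60,8,5)])
A=np.zeros((600,800,3),np.uint8)
A[:480,:320]=crop(t,304,170,40,60,8,5)[:480]
A[:480,320:]=cv2.resize(crop(s,232,265,68,55,7,5),(480,480*55//68))[:1].repeat(480,0)*0
b=crop(s,234,265,66,55,7,5);A[:b.shape[0],330:330+b.shape[1]]=b
cv2.imwrite("pics/rack.png",A)
B=np.zeros((600,800,3),np.uint8)
b=crop(t,185,160,66,48,6,5);B[:b.shape[0],:b.shape[1]]=b
b=crop(s,190,145,66,55,6,5);B[:b.shape[0],400:400+b.shape[1]]=b
cv2.imwrite("pics/clamp.png",B)
E
```

```text
(no output)
```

View pics/rack.png

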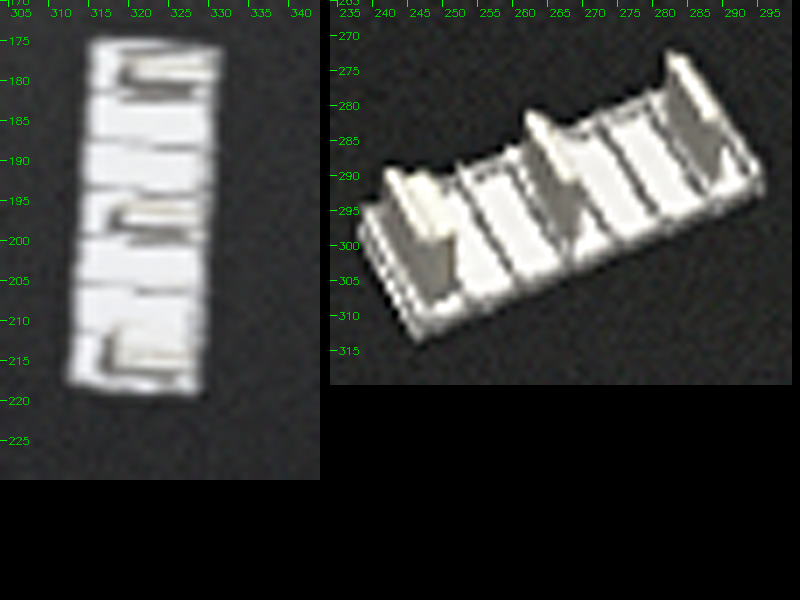

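View pics/clamp.png

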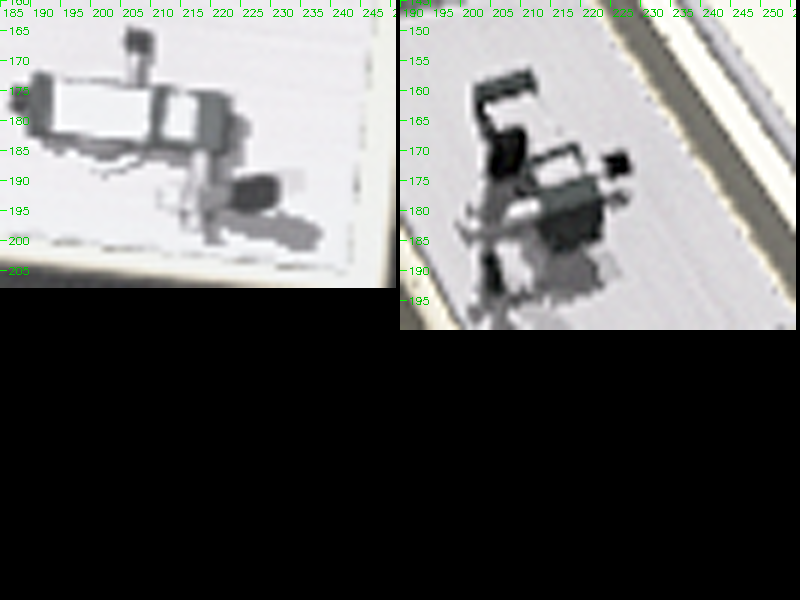

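The rack close-up shows the wax block in the near slot, at top view (321,214) and side view (247,292), with its wax facing world +x. The clamp close-up shows the bed between top-view columns 192 and 209, rows 173–183, and the black grip at top (225,192) and side (207,170). Next I'll extract the corners numerically.

Run:
```python
from h import *
np.set_printoptions(precision=4,suppress=True)
T,S=load("top0"),load("side0")
for n,c,seeds in(("top",T,[(320,187),(165,190)]),("side",S,[(257,295),(200,195)])):
    g=cv2.cvtColor(c["pixels"],cv2.COLOR_RGB2GRAY)
    g=cv2.resize(g,None,fx=4,fy=4,interpolation=cv2.INTER_CUBIC)
    m=cv2.morphologyEx((g>105).astype(np.uint8),cv2.MORPH_OPEN,np.ones((7,7)))
    cs,_=cv2.findContours(m,cv2.RETR_EXTERNAL,cv2.CHAIN_APPROX_NONE)
    for s in seeds:
        k=[q for q in cs if cv2.pointPolygonTest(q,(s[0]*4.,s[1]*4.),False)>=0]
        if not k: print(n,s,"none");continue
        q=cv2.convexHull(k[0]); a=cv2.approxPolyDP(q,7,True)[:,0]/4-.4
        print(n,s,a.tolist())
# rough ground: picks
def p(l):return np.array(l)-.44
print("rack top corners z14",onz(T,p([(314.7,175),(331,175.8),(329.3,219.2),(312.2,217.8)]),.014))
print("bed z125",onz(T,p([(192.8,173),(192.8,183),(208.7,174),(208.7,184.5)]),.125))
print("grip",tri(T,p([(225.5,192)]),S,p([(207.5,170.5)])))
print("knob",tri(T,p([(206.5,166.5)]),S,p([(225,172.5)])))
print("block top wax centre z.043", onz(T,p([(322,213)]),.043))
print("cam",ray(T,[(0,0)])[0],ray(S,[(0,0)])[0])
```

```text
top (320, 187) [[329.85, 175.35], [328.35, 218.1], [313.1, 217.6], [314.6, 175.35]]
top (165, 190) [[254.35, 118.35], [259.35, 173.85], [248.35, 209.6], [111.35, 195.1], [113.35, 137.6], [119.35, 105.1], [130.35, 70.6], [212.1, 70.35]]
side (257, 295) [[284.35, 272.6], [294.85, 287.85], [294.85, 291.6], [245.35, 312.35], [237.85, 298.85], [241.35, 288.85]]
side (200, 195) [[139.35, 70.6], [253.1, 37.6], [257.85, 39.35], [511.35, 241.1], [511.35, 357.35], [494.35, 367.35], [207.85, 236.35], [160.35, 136.85]]
rack top corners z14 [[ 0.59   -0.2423  0.014 ]
 [ 0.5877 -0.2919  0.014 ]
 [ 0.4571 -0.2838  0.014 ]
 [ 0.4615 -0.2325  0.014 ]]
bed z125 [[0.579  0.109  0.125 ]
 [0.5516 0.1085 0.125 ]
 [0.5763 0.0656 0.125 ]
 [0.5476 0.0652 0.125 ]]
grip [[0.5223 0.0163 0.1814 0.0014]]
knob [[0.602  0.0757 0.0906 0.0011]]
block top wax centre z.043 [[ 0.4743 -0.2566  0.043 ]]
cam [ 0.4219 -0.0381  1.1891] [ 0.1632 -0.7867  0.9793]
```

Run:
```python
from h import *
np.set_printoptions(precision=4,suppress=True)
T,S=load("top0"),load("side0")
F=onz(T,[(248.35,209.6),(111.35,195.1)],0); print(F,np.linalg.norm(F[0]-F[1]),onz(S,[(207.85,236.35)],0))
d=(F[1]-F[0])[:2]; yaw=np.arctan2(-d[0],d[1]); print("yaw",np.degrees(yaw))
R=np.array([[np.cos(yaw),-np.sin(yaw)],[np.sin(yaw),np.cos(yaw)]])
org=F[:,:2].mean(0)+R@[.130,0]
print("origin",org,"bed from base",org+R@[-.06,-.06])
# rack
r=onz(T,[(329.85,175.35),(328.35,218.1),(313.1,217.6),(314.6,175.35)],.014)[:,:2]
v=(r[0]+r[3]-r[1]-r[2])/2; print("rack c",r.mean(0),"len",np.linalg.norm(v),"yaw",np.degrees(np.arctan2(v[1],v[0])))
b=np.array([.564,.0875])
off=b-R@[-.06,-.06]
def M(x,y,z): return np.r_[off+R@[x,y],z]
a=.43; 
pts=[M(-.13,-.2,.0),M(-.13,.2,0),M(-.13,-.2,.075),M(-.13,.2,.075),M(.13,-.2,.075)]
pts+=[M(-.06+sx*.012,-.06+y,.125) for sx in(-1,1) for y in(-.024,.02)]
pts+=[M(-.096,-.11,.122),M(-.096,-.11-.07*np.sin(a),.122+.07*np.cos(a)),M(-.096,-.11-.089*np.sin(a),.122+.089*np.cos(a))]
out=np.zeros((600,800,3),np.uint8)
for i,(n,c,x0,y0,w,h) in enumerate((("top",T,185,110,78,110),("side",S,155,120,78,120))):
    o=crop(cv2.imread(f"pics/{n}0.png"),x0,y0,w,h,5)
    for q in proj(c,pts): 
        e=((q-[x0,y0]+.5)*5).astype(int); cv2.circle(o,tuple(e.tolist()),3,(0,0,255),1)
    out[:h*5,i*400:i*400+w*5]=o
cv2.imwrite("pics/over.png",out)
```

```text
[[ 0.4854 -0.044   0.    ]
 [ 0.5278  0.3744  0.    ]] 0.42051209414654145 [[ 0.4878 -0.0339  0.    ]]
yaw -5.796751102911015
origin [0.6359 0.1521] bed from base [0.5702 0.0984]
rack c [ 0.5238 -0.263 ] len 0.12795704876329844 yaw -3.166042249933509
```

View pics/over.png

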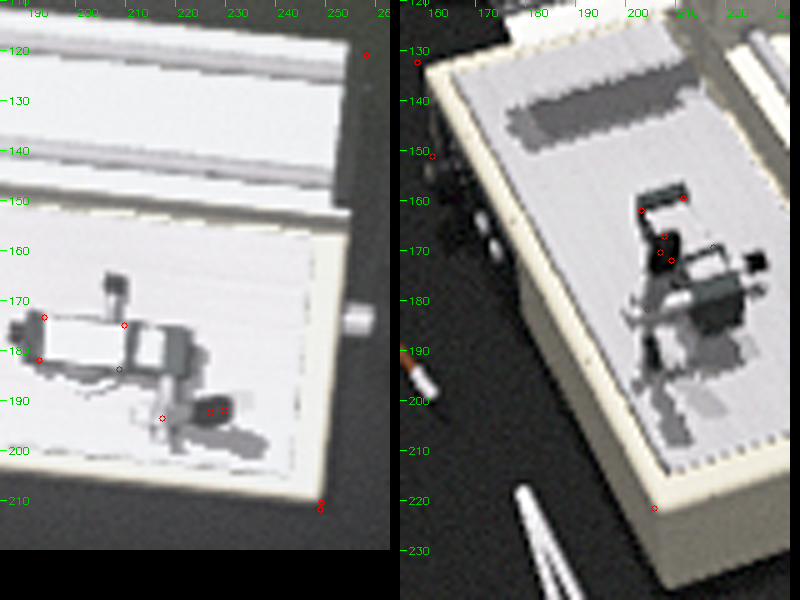

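Run:
```python
from h import *
np.set_printoptions(precision=4,suppress=True)
T,S=load("top0"),load("side0")
def ang(a,b): d=(b-a)[:2]; return np.degrees(np.arctan2(-d[0],d[1])),np.linalg.norm(d)
F=onz(T,[(248.7,209.6),(111.35,195.1),(254.2,153)],.075); print(F,ang(F[0],F[1]),ang(F[0],F[2]))
print(onz(S,[(206.5,217),(154.5,133)],.075), onz(S,[(206.8,236.5)],0))
# bed lower edges in both views: fixed-jaw face ends, moving-jaw face ends
print(tri(T,[(193,173.2),(192.3,182.3),(209.5,175),(208.6,183.8)],S,[(209,159.8),(200.7,162),(215.3,168.8),(206.6,171.8)]))
# long edges of the rack
r=onz(T,[(329.85,175.35),(328.35,218.1),(313.1,217.6),(314.6,175.35)],.014); print(ang(r[1],r[0]),ang(r[2],r[3]),ang(r[1],r[2]))
print(tri(T,[(313.1,217.6),(328.9,218.1),(329.85,175.35)],S,[(237.6,298.5),(245.4,311),(294.9,288.5)]))
m=cv2.imread("pics/side0.png")
# block label-end top line in side view, top view
print(tri(T,[(318,213.5),(327,214.5)],S,[(241.5,289.5),(250,299)]))
```

```text
[[ 0.4814 -0.0446  0.075 ]
 [ 0.5211  0.3484  0.075 ]
 [ 0.6432 -0.0602  0.075 ]] (np.float64(-5.782173280667965), np.float64(0.39496714918843795)) (np.float64(-95.49836638178226), np.float64(0.1626138886362576))
[[ 0.4891 -0.0332  0.075 ]
 [ 0.5095  0.3543  0.075 ]] [[ 0.4852 -0.0329 -0.    ]]
[[0.5752 0.1083 0.1229 0.0049]
 [0.5503 0.1093 0.1253 0.0041]
 [0.57   0.0626 0.128  0.004 ]
 [0.5458 0.0649 0.1268 0.0048]]
(np.float64(-93.28157097919281), np.float64(0.1288570273667623)) (np.float64(-93.04887736426204), np.float64(0.12705759776272432)) (np.float64(-2.048153937103947), np.float64(0.04586955235259583))
[[ 0.4612 -0.2388  0.      0.0001]
 [ 0.4578 -0.2838  0.0122  0.0029]
 [ 0.5882 -0.2903  0.0119  0.0004]]
[[ 0.4701 -0.2459  0.0409  0.0035]
 [ 0.4711 -0.2745  0.0376  0.0047]]
```

```bash
cat > plan.py <<'E'
import numpy as np, sys
from scipy.spatial.transform import Rotation as R
def plan(wps,start=None):
    """wps: (x,y,z,azimuth of tool y in deg,jaw,nrows)"""
    from workcell import manip
    o=manip.get_obs(); q=R.from_quat(o["ee_rot"]); y=q.apply([0,1,0])
    p=np.r_[o["position"],np.degrees(np.arctan2(y[1],y[0]))]
    print("at",p.round(4),"t",round(o["clock"],2),"z-axis",q.apply([0,0,1]).round(3))
    rows=[]
    for *t,j,n in wps:
        t=np.array(t,float); t[3]=p[3]+(t[3]-p[3]+180)%360-180 if abs(t[3]-p[3])>181 else t[3]
        s=(t-p)/n
        for _ in range(n):
            a=np.radians(p[3]); ty=np.array([np.cos(a),np.sin(a)]); tx=np.array([-ty[1],ty[0]])
            rows.append("%g %.4f %.4f %.4f %.4f"%(j,tx@s[:2]/.4,ty@s[:2]/.4,-s[2]/.4,-s[3]/180)); p=p+s
    while len(rows)%10: rows.append("%g 0 0 0 0"%j)
    for i in range(0,len(rows),10): print("; ".join(rows[i:i+10]))
E
python3 -c "
from plan import *
plan([(.44,.1,.25,0,0,11),(.467,-.26,.16,-93.2,0,9)])"
```

```text
at [ 0.2117  0.5877  0.2496 70.1866] t 0.1 z-axis [-0.    -0.001 -1.   ]
0 -0.0864 -0.0867 -0.0001 0.0354; 0 -0.0955 -0.0766 -0.0001 0.0354; 0 -0.1034 -0.0655 -0.0001 0.0354; 0 -0.1100 -0.0536 -0.0001 0.0354; 0 -0.1153 -0.0410 -0.0001 0.0354; 0 -0.1192 -0.0279 -0.0001 0.0354; 0 -0.1215 -0.0145 -0.0001 0.0354; 0 -0.1224 -0.0009 -0.0001 0.0354; 0 -0.1217 0.0127 -0.0001 0.0354; 0 -0.1196 0.0261 -0.0001 0.0354
0 -0.1159 0.0392 -0.0001 0.0354; 0 -0.1000 0.0075 0.0250 0.0575; 0 -0.0970 0.0254 0.0250 0.0575; 0 -0.0909 0.0424 0.0250 0.0575; 0 -0.0818 0.0580 0.0250 0.0575; 0 -0.0700 0.0718 0.0250 0.0575; 0 -0.0560 0.0832 0.0250 0.0575; 0 -0.0401 0.0919 0.0250 0.0575; 0 -0.0229 0.0976 0.0250 0.0575; 0 -0.0050 0.1002 0.0250 0.0575
```

Request:
{"fn": "arm_command", "kwargs": {"series": "0 -0.0864 -0.0867 0 0.0354; 0 -0.0955 -0.0766 0 0.0354; 0 -0.1034 -0.0655 0 0.0354; 0 -0.11 -0.0536 0 0.0354; 0 -0.1153 -0.041 0 0.0354; 0 -0.1192 -0.0279 0 0.0354; 0 -0.1215 -0.0145 0 0.0354; 0 -0.1224 -0.0009 0 0.0354; 0 -0.1217 0.0127 0 0.0354; 0 -0.1196 0.0261 0 0.0354", "newtons": 20}}

```text
clock: 1.35
position: [0.42, 0.1432, 0.2502]
ee_rot: [0.667, 0.745, 0.0, -0.0]
ft_force: [1.7, -0.1, 0.2]
grip_width: 0.998
grasp_force: 0.0
```

Request:
{"fn": "arm_command", "kwargs": {"series": "0 -0.1159 0.0392 0 0.0354; 0 -0.1 0.0075 0.025 0.0575; 0 -0.097 0.0254 0.025 0.0575; 0 -0.0909 0.0424 0.025 0.0575; 0 -0.0818 0.058 0.025 0.0575; 0 -0.07 0.0718 0.025 0.0575; 0 -0.056 0.0832 0.025 0.0575; 0 -0.0401 0.0919 0.025 0.0575; 0 -0.0229 0.0976 0.025 0.0575; 0 -0.005 0.1002 0.025 0.0575"}}

```text
clock: 2.6
position: [0.4682, -0.2606, 0.1598]
ee_rot: [1.0, -0.029, 0.0, -0.0]
ft_force: [0.7, 0.5, 0.6]
grip_width: 1.001
grasp_force: 0.0
```

```bash
python3 -c "
from plan import *
plan([(.467,-.26,.057,-93.2,0.2,7),(.467,-.26,.055,-93.2,.2,3)])
print(manip.get_obs()) if 0 else 0"
```

```text
at [  0.4682  -0.2606   0.1598 -93.3732] t 2.6 z-axis [ 0.  0. -1.]
0.2 -0.0004 -0.0002 0.0367 -0.0001; 0.2 -0.0004 -0.0002 0.0367 -0.0001; 0.2 -0.0004 -0.0002 0.0367 -0.0001; 0.2 -0.0004 -0.0002 0.0367 -0.0001; 0.2 -0.0004 -0.0002 0.0367 -0.0001; 0.2 -0.0004 -0.0002 0.0367 -0.0001; 0.2 -0.0004 -0.0002 0.0367 -0.0001; 0.2 -0.0000 -0.0000 0.0017 0.0000; 0.2 -0.0000 -0.0000 0.0017 0.0000; 0.2 -0.0000 -0.0000 0.0017 0.0000
```

Request:
{"fn": "arm_command", "kwargs": {"series": "0.3 0 0 0.039 0; 0.3 0 0 0.039 0; 0.3 0 0 0.039 0; 0.3 0 0 0.039 0; 0.3 0 0 0.039 0; 0.3 0 0 0.039 0; 0.3 0 0 0.038 0; 0.3 0 0 0 0; 0.3 0 0 0 0; 0.3 0 0 0 0"}}

```text
clock: 3.85
position: [0.4687, -0.2596, 0.052]
ee_rot: [1.0, -0.027, 0.001, 0.0]
ft_force: [0.1, -0.4, -0.0]
grip_width: 0.701
grasp_force: 0.0
```

Request:
{"fn": "arm_command", "kwargs": {"series": "1 0 0 0 0; 1 0 0 0 0; 1 0 0 0 0; 1 0 0 0 0; 1 0 0 0 0; 1 0 0 0 0; 1 0 0 0 0; 1 0 0 0 0; 1 0 0 0 0; 1 0 0 0 0", "newtons": 25}}

```text
clock: 5.1
position: [0.4684, -0.2596, 0.0517]
ee_rot: [1.0, -0.027, 0.0, 0.0]
ft_force: [-0.9, -0.8, 5.3]
grip_width: 0.31
grasp_force: 24.9
```

Run:
```python
from h import *
from workcell import viewer
c=viewer.camera("side"); np.savez("side1.npz",**c)
cv2.imwrite("pics/g1.png",crop(c["pixels"][:,:,::-1].copy(),220,240,80,75,8,5))
```

```text
(no output)
```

View pics/g1.png

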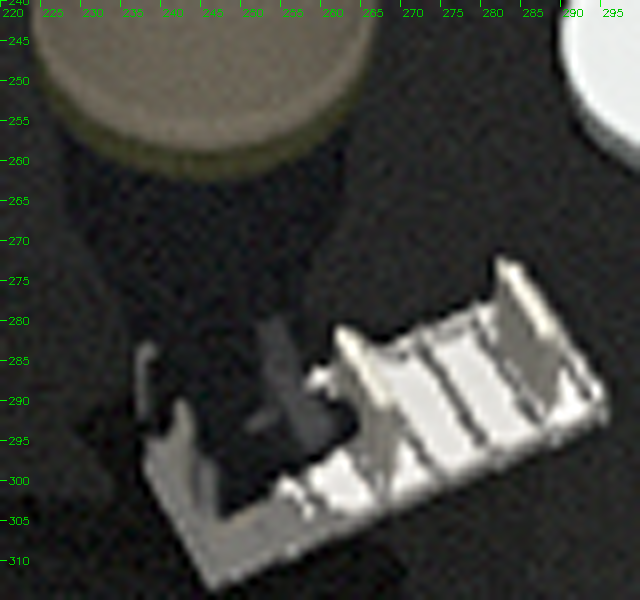

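The side view shows the fingers on the block in the near slot, around (245,295), and both empties still standing. Next I'll lift 7 mm and pull backwards against the end fin to lean the block.

Request:
{"fn": "arm_command", "kwargs": {"series": "1 0 0 -0.009 0; 1 0 0 -0.009 0; 1 -0.008 0 0 0; 1 -0.008 0 0 0; 1 -0.008 0 0 0; 1 -0.008 0 0 0; 1 -0.008 0 0 0; 1 -0.008 0 0 0; 1 0 0 0 0; 1 0 0 0 0"}}

```text
clock: 6.4
position: [0.4491, -0.2585, 0.0587]
ee_rot: [1.0, -0.027, -0.0, -0.0]
ft_force: [3.2, 0.3, 0.4]
grip_width: 0.317
grasp_force: 25.2
```

Run:
```python
from h import *
from workcell import viewer,manip
c=viewer.camera("side"); np.savez("side2.npz",**c)
cv2.imwrite("pics/g2.png",crop(c["pixels"][:,:,::-1].copy(),220,260,80,55,10,5))
```

```text
(no output)
```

View pics/g2.png

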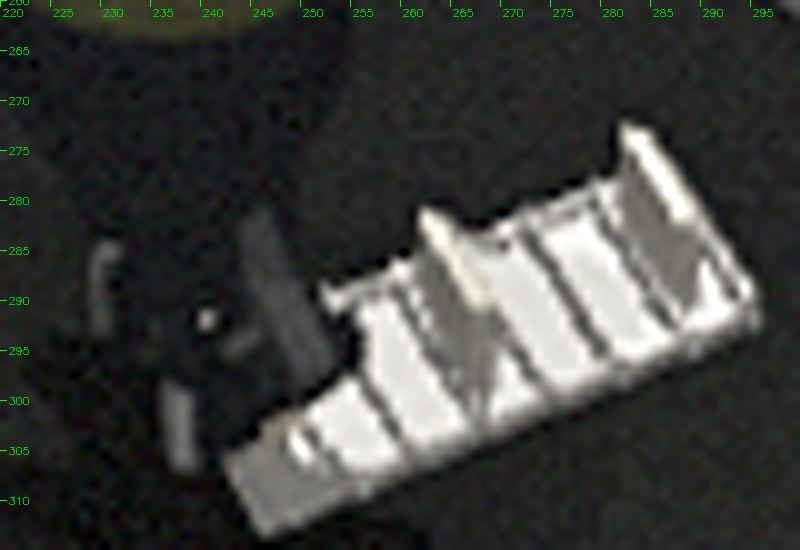

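Request:
{"fn": "arm_command", "kwargs": {"series": "1 -0.008 0 0.004 0; 1 -0.008 0 0.004 0; 1 0 0 -0.03 0; 1 0 0 -0.05 0; 1 0 -0.1 -0.02 0; 1 0 -0.1 0 0; 1 0 -0.1 0 0; 1 0 0 0 0; 1 0 0 0 0; 1 0 0 0 0"}}

```text
clock: 7.7
position: [0.4487, -0.1395, 0.0955]
ee_rot: [1.0, -0.028, -0.0, 0.0]
ft_force: [0.4, -0.5, -1.3]
grip_width: 0.315
grasp_force: 25.6
```

Run:
```python
from h import *
from workcell import viewer,manip
c=viewer.camera("side"); np.savez("side3.npz",**c)
p=manip.get_obs()["position"]; u=proj(c,p)[0].astype(int); print(p,u)
cv2.imwrite("pics/g3.png",crop(c["pixels"][:,:,::-1].copy(),u[0]-35,u[1]-25,70,55,10,5))
```

```text
[ 0.4487595  -0.1394128   0.09550405] [211 246]
```

View pics/g3.png

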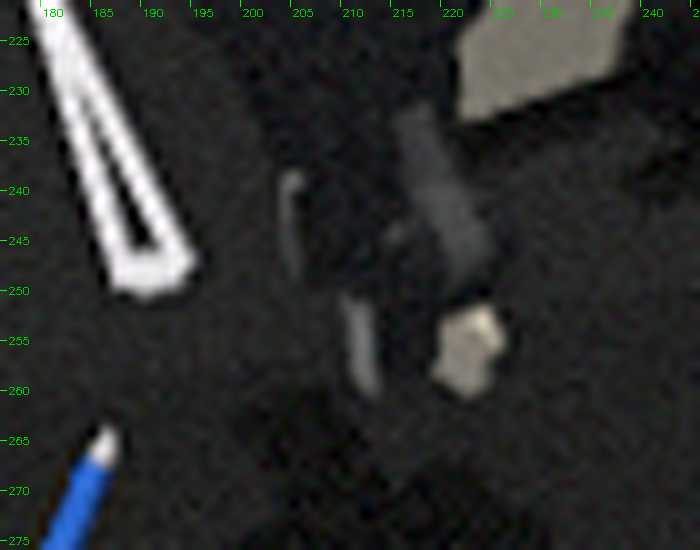

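The side view shows the block held and leaning backwards, its lower end at (222,256), on the wax side of the fingers. I'll lower it and let it pivot on the bench.

Request:
{"fn": "arm_command", "kwargs": {"series": "1 0 0 0.04 0; 1 0 0 0.04 0; 1 0 0 0.03 0; 1 -0.002 0 0.015 0; 1 -0.004 0 0.01 0; 1 -0.004 0 0.01 0; 1 -0.006 0 0.01 0; 1 -0.006 0 0.01 0; 1 -0.006 0 0.01 0; 1 0 0 0 0"}}

```text
clock: 9.0
position: [0.4387, -0.1377, 0.0261]
ee_rot: [1.0, -0.027, 0.001, -0.0]
ft_force: [-2.1, 0.7, 8.6]
grip_width: 0.312
grasp_force: 36.6
```

Request:
{"fn": "arm_command", "kwargs": {"series": "0.4 0 0 0 0; 0.4 0 0 0 0; 0.4 0 0 0 0; 0.4 0 0 0 0; 0.3 0 0 -0.05 0; 0.3 0 0 -0.1 0; 0.3 0 0 -0.1 0; 0.3 0 -0.15 -0.1 0; 0.3 0 -0.15 -0.05 0; 0.3 0 -0.15 0 0"}}

```text
clock: 10.25
position: [0.4479, 0.0354, 0.1819]
ee_rot: [1.0, -0.027, 0.002, -0.001]
ft_force: [1.5, 1.2, -0.3]
grip_width: 0.698
grasp_force: 0.0
```

Run:
```python
from h import *
from workcell import viewer,manip
np.set_printoptions(precision=4,suppress=True)
out=np.zeros((560,800,3),np.uint8)
for i,n in enumerate(("top","side")):
    c=viewer.camera(n); np.savez(n+"4.npz",**c)
    u=proj(c,[.445,-.1385,.008])[0].astype(int)
    o=crop(c["pixels"][:,:,::-1].copy(),u[0]-20,u[1]-27,40,55,10,5); out[:550,i*400:i*400+400]=o
cv2.imwrite("pics/g4.png",out)
```

```text
(no output)
```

View pics/g4.png

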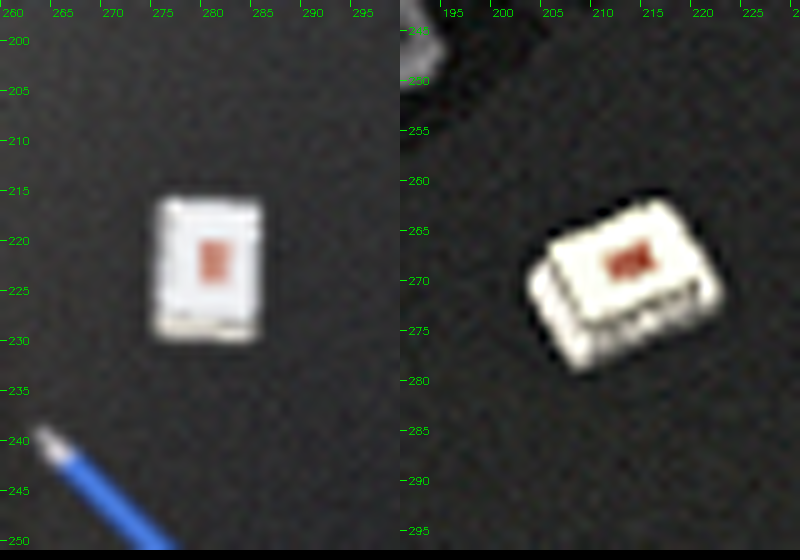

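The block lies flat with its wax up: top view rows 216–230, columns 274–285, tissue at (280.5,222), and label end at the bottom, towards -x. Next I'll measure it.

```bash
cat >> h.py <<'E'
def tissue(c,box):
    x0,y0,w,h=box; a=c["pixels"][y0:y0+h,x0:x0+w].astype(float)
    m=np.clip(a[...,0]-a[...,2]-35,0,60); m=m*(a[...,1]<1.2*a[...,2]+40)
    yy,xx=np.mgrid[:h,:w]; return np.array([[x0+(m*xx).sum()/m.sum(),y0+(m*yy).sum()/m.sum()]]),m.sum()
def rect(c,box,th=105,k=4):
    x0,y0,w,h=box; g=cv2.resize(c["pixels"][y0:y0+h,x0:x0+w].max(2),None,fx=k,fy=k,interpolation=cv2.INTER_CUBIC)
    cs,_=cv2.findContours((g>th).astype(np.uint8),0,1); q=max(cs,key=cv2.contourArea)
    return cv2.boxPoints(cv2.minAreaRect(q))/k+[x0-.375,y0-.375]
E
python3 - <<'E'
from h import *
np.set_printoptions(precision=4,suppress=True)
T,S=load("top4"),load("side4")
a,b=tissue(T,(272,212,16,22)),tissue(S,(202,258,24,24)); print(a,b,tri(T,a[0],S,b[0]))
r=rect(T,(268,208,24,28)); print(r); P=onz(T,r,.004); print(P,P.mean(0))
for i in range(4): d=P[(i+1)%4]-P[i]; print(np.linalg.norm(d),np.degrees(np.arctan2(d[1],d[0])))
print("tissue z15 from top",onz(T,a[0],.015),"side",onz(S,b[0],.015))
E
```

```text
(array([[280.8289, 221.5723]]), np.float64(339.0)) (array([[213.5685, 267.6703]]), np.float64(737.0)) [[ 0.4494 -0.1402  0.0137  0.0005]]
[[274.875 215.125]
 [285.625 215.125]
 [285.625 229.625]
 [274.875 229.625]]
[[ 0.4687 -0.1233  0.004 ]
 [ 0.4686 -0.1555  0.004 ]
 [ 0.4254 -0.1552  0.004 ]
 [ 0.4255 -0.1231  0.004 ]] [ 0.447  -0.1393  0.004 ]
0.03223228308787613 -90.04127003836474
0.04322601870152542 179.54172958345933
0.03212024433451356 89.89681461963046
0.04319063879097354 -0.3099562079139388
tissue z15 from top [[ 0.4491 -0.14    0.015 ]] side [[ 0.4492 -0.1412  0.015 ]]
```

```bash
python3 -c "
from plan import *
plan([(.448,-.1395,.08,-92.5,.4,6),(.448,-.1395,.0200,-92.5,.4,4)])"
```

```text
at [ 4.47000e-01  3.97000e-02  1.80200e-01 -9.25601e+01] t 10.35 z-axis [ 0.001  0.002 -1.   ]
0.4 0.0038 0.0746 0.0418 -0.0001; 0.4 0.0037 0.0746 0.0418 -0.0001; 0.4 0.0037 0.0746 0.0418 -0.0001; 0.4 0.0037 0.0746 0.0418 -0.0001; 0.4 0.0037 0.0746 0.0418 -0.0001; 0.4 0.0037 0.0746 0.0418 -0.0001; 0.4 0.0000 0.0000 0.0375 -0.0000; 0.4 0.0000 0.0000 0.0375 -0.0000; 0.4 0.0000 0.0000 0.0375 -0.0000; 0.4 0.0000 0.0000 0.0375 -0.0000
```

Request:
{"fn": "arm_command", "kwargs": {"series": "0.4 0.0038 0.075 0.042 0; 0.4 0.0038 0.075 0.042 0; 0.4 0.0038 0.075 0.042 0; 0.4 0.0038 0.075 0.042 0; 0.4 0.0038 0.075 0.042 0; 0.4 0.0038 0.075 0.042 0; 0.4 0 0 0.03 0; 0.4 0 0 0.03 0; 0.4 0 0 0 0; 0.4 0 0 0 0"}}

```text
clock: 11.6
position: [0.4469, -0.1462, 0.0554]
ee_rot: [1.0, -0.026, 0.0, -0.0]
ft_force: [0.3, 0.1, 0.3]
grip_width: 0.597
grasp_force: 0.0
```

```bash
python3 -c "
from plan import *
plan([(.448,-.1395,.0200,-92.5,.4,4),(.448,-.1395,.0200,-92.5,1,6)])"
```

```text
at [ 4.46900e-01 -1.46200e-01  5.54000e-02 -9.29934e+01] t 11.6 z-axis [ 0.  0. -1.]
0.4 0.0004 -0.0042 0.0222 -0.0007; 0.4 0.0004 -0.0042 0.0222 -0.0007; 0.4 0.0005 -0.0042 0.0222 -0.0007; 0.4 0.0005 -0.0042 0.0222 -0.0007; 1 0.0000 0.0000 -0.0000 -0.0000; 1 0.0000 0.0000 -0.0000 -0.0000; 1 0.0000 0.0000 -0.0000 -0.0000; 1 0.0000 0.0000 -0.0000 -0.0000; 1 0.0000 0.0000 -0.0000 -0.0000; 1 0.0000 0.0000 -0.0000 -0.0000
```

Request:
{"fn": "arm_command", "kwargs": {"series": "0.4 0.0004 -0.0042 0.0222 0; 0.4 0.0004 -0.0042 0.0222 0; 0.4 0.0004 -0.0042 0.0222 0; 0.4 0.0004 -0.0042 0.0222 0; 0.4 0 0 0 0; 1 0 0 0 0; 1 0 0 0 0; 1 0 0 0 0; 1 0 0 0 0; 1 0 0 0 0", "newtons": 35}}

```text
clock: 12.85
position: [0.4478, -0.1404, 0.02]
ee_rot: [1.0, -0.027, 0.0, -0.0]
ft_force: [-1.3, -0.5, 5.8]
grip_width: 0.312
grasp_force: 35.0
```

```bash
python3 -c "
from plan import *
plan([(.448,-.1395,.22,-92.5,1,5),(.50,.0,.22,-50,1,5),(.563,.0875,.22,-5.8,1,5)])"
```

```text
at [ 4.47800e-01 -1.40400e-01  2.00000e-02 -9.30685e+01] t 12.85 z-axis [ 0.001  0.    -1.   ]
1 0.0001 -0.0004 -0.1000 -0.0006; 1 0.0001 -0.0004 -0.1000 -0.0006; 1 0.0001 -0.0004 -0.1000 -0.0006; 1 0.0001 -0.0004 -0.1000 -0.0006; 1 0.0001 -0.0004 -0.1000 -0.0006; 1 0.0229 -0.0708 -0.0000 -0.0472; 1 0.0331 -0.0667 -0.0000 -0.0472; 1 0.0426 -0.0610 -0.0000 -0.0472; 1 0.0512 -0.0540 -0.0000 -0.0472; 1 0.0586 -0.0459 -0.0000 -0.0472
1 0.0523 -0.0133 -0.0000 -0.0491; 1 0.0537 -0.0051 -0.0000 -0.0491; 1 0.0538 0.0032 -0.0000 -0.0491; 1 0.0527 0.0115 -0.0000 -0.0491; 1 0.0503 0.0194 -0.0000 -0.0491; 1 0 0 0 0; 1 0 0 0 0; 1 0 0 0 0; 1 0 0 0 0; 1 0 0 0 0
```

Request:
{"fn": "arm_command", "kwargs": {"series": "1 0 0 -0.06 0; 1 0 0 -0.12 0; 1 0 0 -0.14 0; 1 0 0 -0.14 0; 1 0 0 -0.14 0; 1 0.0229 -0.0708 0 -0.0472; 1 0.0331 -0.0667 0 -0.0472; 1 0.0426 -0.061 0 -0.0472; 1 0.0512 -0.054 0 -0.0472; 1 0.0586 -0.0459 0 -0.0472"}}

```text
clock: 14.1
position: [0.5011, -0.0002, 0.2595]
ee_rot: [0.941, 0.34, 0.0, -0.0]
ft_force: [0.8, 0.8, -0.4]
grip_width: 0.313
grasp_force: 34.7
```

Request:
{"fn": "arm_command", "kwargs": {"series": "1 0.0523 -0.0133 0 -0.0491; 1 0.0537 -0.0051 0 -0.0491; 1 0.0538 0.0032 0 -0.0491; 1 0.0527 0.0115 0 -0.0491; 1 0.0503 0.0194 0 -0.0491; 1 0 0 0 0; 1 0 0 0 0; 1 0 0 0 0; 1 0 0 0 0; 1 0 0 0 0"}}

```text
clock: 15.35
position: [0.5647, 0.0856, 0.2597]
ee_rot: [0.746, 0.666, 0.0, -0.0]
ft_force: [-1.2, -0.8, -0.1]
grip_width: 0.315
grasp_force: 34.7
```

```bash
python3 -c "
from plan import *
plan([(.563,.0875,.175,-5.8,1,6),(.563,.0875,.175,-5.8,1,4)])
plan([(.563,.0875,.165,-5.8,1,6),(.563,.0875,.165,-5.8,1,4)])"
```

```text
at [ 0.5647  0.0856  0.2597 -6.4164] t 15.35 z-axis [ 0.  0. -1.]
1 0.0007 -0.0008 0.0353 -0.0006; 1 0.0007 -0.0008 0.0353 -0.0006; 1 0.0007 -0.0008 0.0353 -0.0006; 1 0.0007 -0.0008 0.0353 -0.0006; 1 0.0007 -0.0008 0.0353 -0.0006; 1 0.0007 -0.0008 0.0353 -0.0006; 1 -0.0000 0.0000 0.0000 0.0000; 1 -0.0000 0.0000 0.0000 0.0000; 1 -0.0000 0.0000 0.0000 0.0000; 1 -0.0000 0.0000 0.0000 0.0000
at [ 0.5647  0.0856  0.2597 -6.4164] t 15.35 z-axis [ 0.  0. -1.]
1 0.0007 -0.0008 0.0395 -0.0006; 1 0.0007 -0.0008 0.0395 -0.0006; 1 0.0007 -0.0008 0.0395 -0.0006; 1 0.0007 -0.0008 0.0395 -0.0006; 1 0.0007 -0.0008 0.0395 -0.0006; 1 0.0007 -0.0008 0.0395 -0.0006; 1 -0.0000 0.0000 -0.0000 0.0000; 1 -0.0000 0.0000 -0.0000 0.0000; 1 -0.0000 0.0000 -0.0000 0.0000; 1 -0.0000 0.0000 -0.0000 0.0000
```

Request:
{"fn": "arm_command", "kwargs": {"series": "1 0 -0.0008 0.04 0; 1 -0.0005 -0.0008 0.04 -0.001; 1 0 -0.0008 0.04 -0.001; 1 0 -0.0008 0.04 -0.001; 1 0 -0.0008 0.04 0; 1 0 0 0.04 0; 1 0 0 0.006 0; 1 0 0 0 0; 1 0 0 0 0; 1 0 0 0 0"}}

```text
clock: 16.6
position: [0.5635, 0.0858, 0.1617]
ee_rot: [0.742, 0.67, 0.0, 0.0]
ft_force: [0.6, 0.6, -0.8]
grip_width: 0.312
grasp_force: 34.7
```

Run:
```python
from h import *
from workcell import viewer,manip
out=np.zeros((600,800,3),np.uint8)
for i,n in enumerate(("top","side")):
    c=viewer.camera(n); np.savez(n+"5.npz",**c)
o=manip.get_obs(); p=o["position"]; print(p,o["ft_force"])
a=np.radians(-5.8); ex=np.array([np.cos(a),np.sin(a),0]); ey=np.array([-np.sin(a),np.cos(a),0])
q=p-[0,0,.0195]; b=np.array([.563,.0875,.125])
for i,(n,x0,y0,w,h) in enumerate((("top",180,158,50,40),("side",188,140,50,40))):
    c=load(n+"5"); o=crop(c["pixels"][:,:,::-1].copy(),x0,y0,w,h,8,5)
    o0=crop(cv2.imread(f"pics/{n}0.png"),x0,y0,w,h,8,5)
    B=[q+sx*.014*ex+sy*.02*ey for sx in(-1,1) for sy in(-1,1)]
    C=[b+sx*.014*ex+y*ey+[0,0,.005] for sx in(-1,1) for y in(-.024,.02)]
    for im in(o,o0):
        for P,col in((B,(0,0,255)),(C,(255,100,0))):
            for u in proj(c,P): cv2.circle(im,tuple(((u-[x0,y0]+.5)*8).astype(int).tolist()),3,col,1)
    out[:300,i*400:i*400+400]=o[:300]; out[300:,i*400:i*400+400]=o0[:300]
cv2.imwrite("pics/g5.png",out)
```

```text
[0.56334901 0.08574493 0.16153878] [ 0.14300685 -0.36880569 -0.53011766]
```

View pics/g5.png

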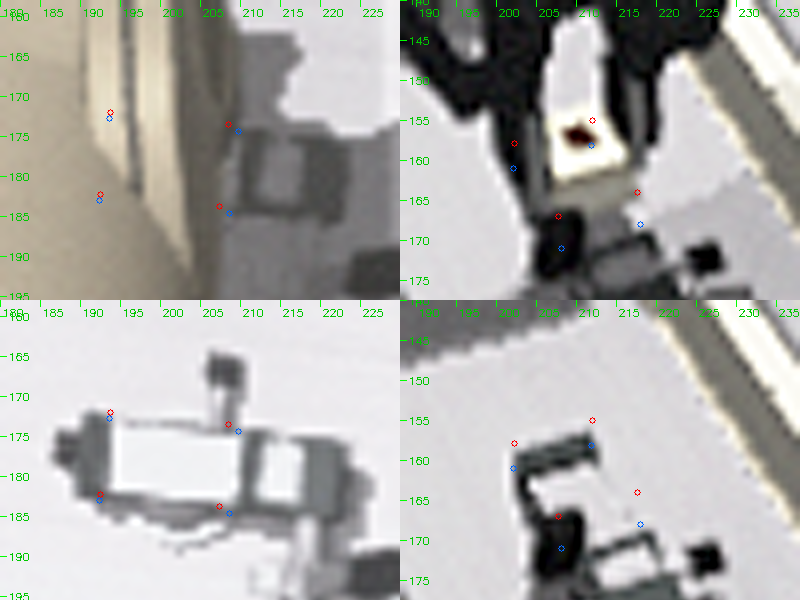

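The last picture shows the block over the clamp with the tissue at side (210.3,157), the label end towards the moving jaw and the wax up. I'll check the fit using intensity profiles across the clamp.

Run:
```python
from h import *
np.set_printoptions(precision=4,suppress=True,linewidth=150)
a=np.radians(-5.8); ex=np.array([np.cos(a),np.sin(a),0]); ey=np.array([-np.sin(a),np.cos(a),0]); b=np.array([.563,.0875,.125])
ys=np.arange(-34,37,2)
print(ys)
for n in("top0","side0"):
    c=load(n); g=cv2.cvtColor(c["pixels"],cv2.COLOR_RGB2GRAY).astype(np.float32)
    for dx in(0,.006):
        u=proj(c,[b+dx*ex+y*1e-3*ey for y in ys]).astype(np.float32)
        print(n,dx,cv2.remap(g,u[:,:1],u[:,1:],cv2.INTER_LINEAR).ravel().astype(int))
    xs=np.arange(-20,21,2); 
    u=proj(c,[b+x*1e-3*ex+.008*ey for x in xs]).astype(np.float32); print(n,"x",dict(zip(xs.tolist(),cv2.remap(g,u[:,:1],u[:,1:],cv2.INTER_LINEAR).ravel().astype(int).tolist())))
p=np.array([.5634,.0858,.1615])
c=load("side5"); t,m=tissue(c,(203,150,14,12)); print("tissue",t,m)
w=onz(c,t,p[2]-.0045)[0]-p; print("tissue rel TCP in ex,ey (side cam):",w@ex*1e3,w@ey*1e3)
```

```text
[-34 -32 -30 -28 -26 -24 -22 -20 -18 -16 -14 -12 -10  -8  -6  -4  -2   0   2   4   6   8  10  12  14  16  18  20  22  24  26  28  30  32  34  36]
top0 0 [217 171 120 117 157 228 239 242 242 241 241 241 241 241 241 241 241 241 241 241 242 242 241 241 242 244 201 133 114 109 106 103  99  87  83  95]
top0 0.006 [214 159 124 116 141 221 241 243 242 242 241 241 241 241 241 241 241 241 241 241 241 241 242 242 242 244 227 145 114 105 108 109 102  94  94 106]
top0 x {-20: 241, -18: 211, -16: 152, -14: 131, -12: 136, -10: 173, -8: 244, -6: 243, -4: 242, -2: 242, 0: 242, 2: 240, 4: 240, 6: 241, 8: 242, 10: 241, 12: 229, 14: 201, 16: 226, 18: 237, 20: 236}
side0 0 [230 210 168 108  60 120 181 202 215 198 176 166 138 106  96 110 148 192 205 222 223 221 223 228 218 182 138  91  60  71  83  89 106 139 178 210]
side0 0.006 [233 224 190 139  86  84 154 205 217 222 221 220 220 220 220 220 220 221 221 220 219 221 223 222 208 166 104  59  59  69  73  74 100 143 183 206]
side0 x {-20: 223, -18: 197, -16: 107, -14: 66, -12: 82, -10: 165, -8: 213, -6: 229, -4: 226, -2: 224, 0: 221, 2: 218, 4: 220, 6: 221, 8: 221, 10: 223, 12: 215, 14: 208, 16: 216, 18: 219, 20: 219}
tissue [[210.0566 156.4717]] 53.0
tissue rel TCP in ex,ey (side cam): 1.738547697224465 -2.0035188319724617
```

Request:
{"fn": "arm_command", "kwargs": {"series": "1 -0.002 0 0.01 0; 1 0 0 0.01 0; 1 0 0 0.008 0; 1 0 0 0.005 0; 1 0 0 0.002 0; 1 0 0 0.002 0; 1 0 0 0.002 0; 1 0 0 0.0015 0; 1 0 0 0 0; 1 0 0 0 0"}}

```text
clock: 17.95
position: [0.5631, 0.0849, 0.1451]
ee_rot: [0.742, 0.67, 0.0, -0.0]
ft_force: [0.2, -0.2, -0.2]
grip_width: 0.313
grasp_force: 34.7
```

Request:
{"fn": "arm_command", "kwargs": {"series": "1 0 0 0.001 0; 1 0 0 0.001 0; 1 0 0 0.001 0; 1 0 0 0.001 0; 1 0 0 0 0; 1 0 0 0 0; 1 0 0 0 0; 1 0 0 0 0; 1 0 0 0 0; 1 0 0 0 0"}}

```text
clock: 19.2
position: [0.5632, 0.0849, 0.1449]
ee_rot: [0.742, 0.67, 0.0, -0.0]
ft_force: [-7.1, -0.8, 15.7]
grip_width: 0.311
grasp_force: 36.4
```

Request:
{"fn": "arm_command", "kwargs": {"series": "1 0 0 -0.002 0; 0.55 0 0 0 0; 0.55 0 0 0 0; 0.55 0 0 0 0; 0.55 0 0 0 0; 0.55 0 0 0 0; 0.55 0 0 -0.02 0; 0.55 0 0 -0.06 0; 0.55 0 0 -0.1 0; 0.55 0 0 -0.12 0"}}

```text
clock: 20.45
position: [0.5627, 0.0847, 0.2656]
ee_rot: [0.742, 0.67, -0.0, -0.0]
ft_force: [0.3, -0.7, 0.8]
grip_width: 0.456
grasp_force: 0.0
```

Request:
{"fn": "arm_command", "kwargs": {"series": "0.7 -0.05 -0.1 -0.03 0; 0.9 -0.1 -0.1 0 0; 1 -0.1 -0.05 0 0; 1 -0.1 -0.03 0 0; 1 -0.1 0 0 0; 1 0 0 0 0; 1 0 0 0 0; 1 0 0 0 0; 1 0 0 0 0; 1 0 0 0 0"}}

```text
clock: 21.7
position: [0.4334, -0.0824, 0.2761]
ee_rot: [0.742, 0.67, -0.0, -0.0]
ft_force: [0.7, -0.3, 0.3]
grip_width: 0.001
grasp_force: 0.0
```

Run:
```python
from h import *
from plan import *
from workcell import viewer
np.set_printoptions(precision=4,suppress=True,linewidth=150)
for n in("top","side"): c=viewer.camera(n); np.savez(n+"6.npz",**c); cv2.imwrite(f"pics/{n}6.png",c["pixels"][:,:,::-1])
T,S=load("top6"),load("side6")
a,b=tissue(T,(192,168,18,18)),tissue(S,(198,154,20,18)); print(a,b,tri(T,a[0],S,b[0]))
R_=rect
a=np.radians(-5.8); ex=np.array([np.cos(a),np.sin(a),0]); ey=np.array([-np.sin(a),np.cos(a),0]); b=np.array([.563,.0875,.129])
ys=np.arange(-34,37,2); print(ys)
for c in(T,S):
    g=c["pixels"].astype(np.float32)
    u=proj(c,[b-.009*ex+y*1e-3*ey for y in ys]).astype(np.float32); print(cv2.remap(g,u[:,:1],u[:,1:],cv2.INTER_LINEAR)[:,0,1].astype(int))
plan([])
```

```text
(array([[200.4167, 177.2124]]), np.float64(372.0)) (array([[210.332 , 161.5512]]), np.float64(488.0)) [[0.5649 0.0851 0.1381 0.0009]]
[-34 -32 -30 -28 -26 -24 -22 -20 -18 -16 -14 -12 -10  -8  -6  -4  -2   0   2   4   6   8  10  12  14  16  18  20  22  24  26  28  30  32  34  36]
[140 121 108 112 149 188 201 184 183 211 239 244 242 236 231 231 232 230 228 228 227 231 238 244 245 223 164 124 106 101 101 137 188 237 240 239]
[ 78  67  50  24  10   5   4  17  24  24  28  33  38  63  89 133 146 102  36  14  17  19  21  24  25  23  22  20  20  25  28  25  26  26  24  22]
at [ 0.4334 -0.0826  0.2762 -5.8279] t 21.8 z-axis [-0. -0. -1.]
```

```bash
cat > lev.py <<'E'
import numpy as np
a=np.radians(-5.8); ey=np.array([-np.sin(a),np.cos(a)]); H=np.array([.5222,.0405])
def wp(u,w,n,jaw=1): p=H+ey*(u-11)*1e-3; return (p[0],p[1],.122+.019+w*1e-3,-5.8,jaw,n)
E
python3 -c "
from plan import *; from lev import *
plan([wp(-56,130,4),wp(-56,45,4),wp(-56,45,2),wp(-42,45,2),wp(-6,45,5),wp(8,48,2),wp(20,49,2),wp(34,45,2),wp(48,38,2),wp(56,31,2),wp(62,23,2),wp(66,16,1),wp(68,10,1),wp(68,5,2),wp(68,5,1)])"
```

```text
at [ 0.4334 -0.0826  0.2762 -5.8279] t 21.8 z-axis [-0. -0. -1.]
1 0.0403 0.0474 0.0032 -0.0000; 1 0.0403 0.0474 0.0032 -0.0000; 1 0.0403 0.0474 0.0032 -0.0000; 1 0.0403 0.0474 0.0032 -0.0000; 1 0.0000 0.0000 0.0531 0.0000; 1 0.0000 0.0000 0.0531 0.0000; 1 0.0000 0.0000 0.0531 0.0000; 1 0.0000 0.0000 0.0531 0.0000; 1 0.0000 0.0000 -0.0000 0.0000; 1 0.0000 0.0000 -0.0000 0.0000
1 0.0175 0.0000 -0.0000 0.0000; 1 0.0175 0.0000 -0.0000 0.0000; 1 0.0180 -0.0000 -0.0000 0.0000; 1 0.0180 -0.0000 -0.0000 0.0000; 1 0.0180 -0.0000 -0.0000 0.0000; 1 0.0180 -0.0000 -0.0000 0.0000; 1 0.0180 -0.0000 -0.0000 0.0000; 1 0.0175 0.0000 -0.0038 0.0000; 1 0.0175 0.0000 -0.0038 0.0000; 1 0.0150 -0.0000 -0.0013 0.0000
1 0.0150 -0.0000 -0.0013 0.0000; 1 0.0175 0.0000 0.0050 0.0000; 1 0.0175 0.0000 0.0050 0.0000; 1 0.0175 -0.0000 0.0088 0.0000; 1 0.0175 -0.0000 0.0088 0.0000; 1 0.0100 -0.0000 0.0088 0.0000; 1 0.0100 -0.0000 0.0088 0.0000; 1 0.0075 0.0000 0.0100 0.0000; 1 0.0075 0.0000 0.0100 0.0000; 1 0.0100 -0.0000 0.0175 0.0000
1 0.0050 -0.0000 0.0150 -0.0000; 1 0.0000 0.0000 0.0063 -0.0000; 1 0.0000 0.0000 0.0063 -0.0000; 1 0.0000 0.0000 -0.0000 -0.0000; 1 0 0 0 0; 1 0 0 0 0; 1 0 0 0 0; 1 0 0 0 0; 1 0 0 0 0; 1 0 0 0 0
```

Request:
{"fn": "arm_command", "kwargs": {"series": "1 0.0403 0.0474 0.003 0; 1 0.0403 0.0474 0.003 0; 1 0.0403 0.0474 0.003 0; 1 0.0403 0.0474 0.003 0; 1 0 0 0.053 0; 1 0 0 0.053 0; 1 0 0 0.053 0; 1 0 0 0.053 0; 1 0 0 0 0; 1 0 0 0 0"}}

```text
clock: 23.05
position: [0.5157, -0.0264, 0.1874]
ee_rot: [0.742, 0.67, 0.0, 0.0]
ft_force: [-0.3, 0.1, 0.8]
grip_width: 0.005
grasp_force: 0.0
```

Request:
{"fn": "arm_command", "kwargs": {"series": "1 0.0175 0 0 0; 1 0.0175 0 0 0; 1 0.018 0 0 0; 1 0.018 0 0 0; 1 0.018 0 0 0; 1 0.018 0 0 0; 1 0.018 0 0 0; 1 0.0175 0 -0.004 0; 1 0.0175 0 -0.004 0; 1 0.015 0 -0.001 0"}}

```text
clock: 24.3
position: [0.5224, 0.0421, 0.1897]
ee_rot: [0.743, 0.67, -0.001, 0.001]
ft_force: [2.2, -7.8, -5.5]
grip_width: -0.001
grasp_force: 4.3
```

Request:
{"fn": "arm_command", "kwargs": {"series": "1 0.015 0 -0.001 0; 1 0.0175 0 0.005 0; 1 0.0175 0 0.005 0; 1 0.0175 0 0.009 0; 1 0.0175 0 0.009 0; 1 0.01 0 0.009 0; 1 0.01 0 0.009 0; 1 0.0075 0 0.01 0; 1 0.0075 0 0.01 0; 1 0.01 0 0.0175 0"}}

```text
clock: 25.55
position: [0.5257, 0.0855, 0.1543]
ee_rot: [0.745, 0.667, -0.007, 0.003]
ft_force: [-0.4, -35.2, -10.4]
grip_width: 0.005
grasp_force: 18.8
```

Request:
{"fn": "arm_command", "kwargs": {"series": "1 -0.015 0 0 0; 1 -0.02 0 0 0; 1 0 0 0.005 0; 1 0 0 0.005 0; 1 0 0 0.005 0; 1 0 0 0.005 0; 1 0 0 0.005 0; 1 0 0 0 0; 1 0 0 0 0; 1 0 0 0 0"}}

```text
clock: 26.8
position: [0.5264, 0.0811, 0.1473]
ee_rot: [0.742, 0.67, 0.0, -0.0]
ft_force: [0.3, 0.2, 0.4]
grip_width: 0.002
grasp_force: 0.0
```

Request:
{"fn": "arm_command", "kwargs": {"series": "1 0 0 0.002 0; 1 0 0 0.002 0; 1 0 0 0.002 0; 1 0 0 0.002 0; 1 0 0 0.002 0; 1 0 0 0.001 0; 1 0 0 0 0; 1 0 0 0 0; 1 0 0 0 0; 1 0 0 0 0"}}

```text
clock: 28.05
position: [0.5266, 0.0811, 0.1445]
ee_rot: [0.742, 0.67, 0.001, -0.0]
ft_force: [-9.6, -1.6, 22.1]
grip_width: 0.002
grasp_force: 11.0
```

Request:
{"fn": "arm_command", "kwargs": {"series": "1 0 0 -0.02 0; 1 0 0 -0.06 0; 1 0 0 -0.1 0; 1 0 0 -0.1 0; 1 -0.05 -0.1 -0.02 0; 1 -0.1 -0.1 0 0; 1 -0.1 -0.05 0 0; 1 -0.1 0 0 0; 1 0 0 0 0; 1 0 0 0 0"}}

```text
clock: 29.3
position: [0.4128, -0.0475, 0.2629]
ee_rot: [0.742, 0.67, 0.0, -0.0]
ft_force: [-0.4, 0.9, 0.1]
grip_width: 0.002
grasp_force: 0.0
```

Run:
```python
from h import *
from lev import H,ey
from workcell import viewer,manip
np.set_printoptions(precision=4,suppress=True,linewidth=150)
for n in("top","side"): c=viewer.camera(n); np.savez(n+"7.npz",**c); cv2.imwrite(f"pics/{n}7.png",c["pixels"][:,:,::-1])
print(manip.get_obs()["position"])
T,S=load("top7"),load("side7")
a,b=tissue(T,(192,168,18,18)),tissue(S,(198,154,20,18)); print(a,b,tri(T,a[0],S,b[0]))
ex=np.array([ey[1],-ey[0]])
def dark(c,P0,z,r=9):   # black grip centroid near the expected place
    u=proj(c,np.r_[P0,z])[0]; x,y=(u-r).astype(int); g=c["pixels"][y:y+2*r,x:x+2*r].max(2)
    n,l,st,ce=cv2.connectedComponentsWithStats((g<70).astype(np.uint8)); k=1+np.argmax(st[1:,4]); return ce[k][None]+[x,y],st[k],u
s,o=dark(T,H+ey*.07,.122),dark(S,H+ey*.07,.122); print(s,o); g=tri(T,s[0],S,o[0])[0]; print("grip",g,"expected",H+ey*.07)
g2=[dark(c,H-ey*.03,.184)[1][4] for c in(T,S)]; print("dark px at the open place",g2)
# empties and bystanders: changes outside clamp between first and now
for n in("top","side"):
    d=np.abs(load(n+"7")["pixels"].astype(int)-load(n+"0")["pixels"]).max(2)>60
    k,l,st,ce=cv2.connectedComponentsWithStats(d.astype(np.uint8)); print(n,[(*s[:5].tolist(),) for s in st[1:] if s[4]>12])
```

```text
[ 0.4127 -0.0471  0.2627]
(array([[198.641 , 177.0957]]), np.float64(376.0)) (array([[209.6825, 160.5794]]), np.float64(504.0)) [[0.5653 0.0899 0.1377 0.001 ]]Traceback (most recent call last):
  File "<stdin>", line 13, in <module>
  File "<stdin>", line 12, in dark
    return _wrapfunc(a, 'argmax', axis=axis, out=out, **kwds)
    return bound(*args, **kwds)
ValueError: attempt to get argmax of an empty sequence
```

Run:
```python
from h import *
from lev import H,ey
np.set_printoptions(precision=4,suppress=True,linewidth=150)
T,S=load("top7"),load("side7"); z=np.arange(.122-.0,.2,.2)
for n,c,c0 in(("top",T,load("top0")),("side",S,load("side0"))):
    P=[np.r_[H+ey*r*1e-3,.126] for r in range(-20,110,6)]
    u=proj(c,P).astype(np.float32)
    for q in(c0,c): print(n,cv2.remap(q["pixels"].max(2).astype(np.float32),u[:,:1],u[:,1:],1).ravel().astype(int))
    d=np.abs(c["pixels"].astype(int)-c0["pixels"]).max(2)>60
    k,l,st,ce=cv2.connectedComponentsWithStats(d.astype(np.uint8)); print(n,[tuple(s[:5].tolist()) for s in st[1:] if s[4]>15])
    print("tool at",proj(c,[.4127,-.0471,.2627]))
```

```text
top [ 80 113 140 153 217 240 224 241 241 241 242 242 240 242 241 242 242 242 242 242 242 242]
top [243 188 137 224 224 234 245 245 246 246 245 245 247 114  96  95  92  88 126 244 242 241]
top [(208, 174, 6, 10, 31), (185, 187, 30, 10, 135), (223, 189, 15, 13, 118), (216, 200, 98, 184, 10944), (316, 212, 11, 6, 24), (192, 343, 35, 41, 656), (223, 375, 8, 9, 40), (212, 376, 8, 8, 27)]
tool at [[250.2316 234.8071]]
side [204 104 110  84 126 213 225 219 222 222 222 221 222 222 222 222 221 220 221 221 221 220]
side [123 103 164 202 207 221 226 222 226 224 224 230 188  19  31  29  32  26  22  24  26  28]
side [(0, 0, 15, 19, 107), (0, 2, 191, 87, 8542), (152, 30, 36, 24, 477), (159, 68, 17, 3, 38), (140, 90, 47, 32, 899), (156, 118, 44, 68, 1194), (203, 157, 18, 19, 131), (172, 175, 3, 12, 18), (192, 175, 11, 18, 70), (203, 177, 5, 6, 19), (204, 185, 4, 8, 16), (205, 199, 8, 10, 46), (0, 206, 7, 4, 16), (19, 213, 5, 11, 19), (22, 224, 11, 23, 40), (33, 256, 13, 32, 208), (167, 264, 21, 43, 128), (241, 289, 11, 21, 110), (48, 294, 5, 10, 21), (34, 330, 7, 12, 31), (0, 341, 31, 17, 225), (19, 346, 15, 11, 62)]
tool at [[173.1842 176.6969]]
```

Run:
```python
from h import *
for n,box in(("side",(155,255,45,60)),("top",(255,230,50,45)),("side",(170,205,32,50))):
  for k in "0347":
    try:c=load(n+k)
    except Exception: continue
    x,y,w,h=box; a=c["pixels"][y:y+h,x:x+w].astype(int)
    m=(a[...,2]-a[...,0]>25) if box[3]!=50 else a.min(2)>110
    Y,X=np.nonzero(m); print(n,k,len(X),X.mean()+x if len(X) else 0,Y.mean()+y if len(X) else 0, (X.min()+x,X.max()+x,Y.min()+y,Y.max()+y) if len(X) else "")
```

```text
side 0 199 176.42713567839195 288.0402010050251 (np.int64(167), np.int64(186), np.int64(266), np.int64(309))
side 3 201 176.3582089552239 288.2089552238806 (np.int64(166), np.int64(186), np.int64(266), np.int64(309))
side 4 200 176.39 288.105 (np.int64(166), np.int64(186), np.int64(266), np.int64(309))
side 7 199 176.321608040201 288.3065326633166 (np.int64(166), np.int64(186), np.int64(267), np.int64(309))
top 0 182 281.0164835164835 256.34065934065933 (np.int64(265), np.int64(296), np.int64(241), np.int64(271))
top 4 163 280.96932515337426 256.15337423312883 (np.int64(266), np.int64(296), np.int64(241), np.int64(271))
top 7 3 295.0 269.0 (np.int64(295), np.int64(295), np.int64(268), np.int64(270))
side 0 203 187.59113300492612 231.9655172413793 (np.int64(178), np.int64(201), np.int64(205), np.int64(250))
side 3 179 185.9832402234637 235.3240223463687 (np.int64(178), np.int64(194), np.int64(217), np.int64(250))
side 4 66 190.4848484848485 224.6969696969697 (np.int64(178), np.int64(201), np.int64(205), np.int64(249))
side 7 201 187.59701492537314 231.91542288557213 (np.int64(178), np.int64(201), np.int64(205), np.int64(250))
```

Nothing else has moved, the lever is level and shut, and the jaw has pushed the block up against the fixed jaw. The gripper is clear, so I'm handing in.

```bash
python3 -c "
from workcell import manip
print(manip.hand_in())"
```

```text
the job is handed in; nothing more can be done
None
```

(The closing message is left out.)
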